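Lift the low test weight out of its block and stand it on the mixing scale

ROBOT

A 6-joint arm with a two-finger parallel gripper is mounted at the origin on the work surface; the furniture and walls round the work are solid. World frame = base frame: x ahead of the robot, y to its left, z up, the work surface at z = 0. Lengths are in m, angles in rad, forces in N, time in s.
With the tool pointing down it reaches from about 0.375 to 0.975 m from the base axis. Payload 3.8 kg.
Tool frame: the origin (TCP) lies on the centre line of the jaws, within the pads' length; the fingertips stand 14 mm ahead of it and the grasp point (between the pads) lies 5 mm behind it; z points along the fingers, y is the line along which they close (so a half turn about z gives the same grasp; the last joint's range is limited). The gripper opens to 85 mm and grips with 20 to 120 N. Pads are 22 mm wide; open, the fingers measure 114 mm over their backs; the gripper's body (76 mm by 85 mm) begins 54 mm behind the grasp point. The pads swing forward as they close: fully open they stand 13 mm farther back than shut.
Start: joints at [-1.258, 0.264, 1.604, -0, 1.274, -0.037], TCP at [0.231, -0.634, 0.223] pointing down, gripper open.
Joint ranges: [-2.63, 2.63], [-0.94, 2.18], [0.31, 2.57], [-1.31, 4.45], [0, 2.66], [-2.55, 2.55]. Speed limits (rad/s): [2.57, 2.57, 3.14, 3.14, 3.14, 3.14].

INTERFACE

Orientations are given as a rotation vector (axis times angle).
In Python, from workcell import bot, eyes, spot_in gives the robot as it stands.
- The arm moves only by the tool carry_out, never from a script. Its argument "series" is text: rows parted by semicolons, each of 4 numbers parted by spaces: the shift along the world's x, y, z in m, then the turn about the world's z in degrees. In form: tx ty tz roll; .... A call has 1 to 20 rows; each row shifts and turns the commanded pose from where the row before left it; what a row does not reach is not made up. A row lasts 1/8 s, in which the tool goes at most 62.5 mm and 10.7 degrees, less where a joint would pass 70% of its speed; a pose out of reach is approached as far as the arm can. A call is refused whole if a number of a shift passes 0.0625 or a number of a turn 10.7, either way. A call with a gripper value outside its range is refused whole. "jaw" is the gripper command: -1 is shut, 1 is fully open, values between are in proportion, set as the call begins (left out, the last holds). The fingers move at their own pace and stop on an object; "grip_force" is the grip in N (left out, the last holds). Time passes only in rows, so rows that do not move let the fingers close. It gives the time, the measured TCP pose, the force, the opening and the grip force at its end, in the units of the state.
- bot.read_state(): the state, without advancing time (a new reading comes with each control period).
- eyes.read_camera(name): name is "scene" or "top" or "wrist"; returns (picture, depth): 384x512x3 uint8, blue, green, red; 384x512 float32, m along the optical axis (not along the pixel's ray), 0 where there is no reading.
- eyes.get_calibration(name): a dict with "K" (3x3 intrinsics, pixels), "position" and "rotation" of the camera in the world; the wrist camera has in their place "T_tool_cam" (4x4, takes a point from camera to tool coordinates, whose origin is the TCP and whose axes are the flange's). Camera axes: x right, y down, z forward; pixel columns grow to the right and rows downward; lengths in m; the calibration is good to about 2 mm. A picture is of the moment at which its call begins: read the wrist's pose just before it. get_calibration takes no time and is no camera call.
- bot.finish_job(): hands the job in; it is judged then, once.
Trained networks look in the newest picture that a camera, given by its name, has taken for a name from the list of things; names that differ only in an ending like _2 or _b are one class to them, and where a whole thing is asked for, a point or a joint stands for the part that bears it (a point fixed in the world has none). Each returns a list of dicts, best first, with "score" (0 to 1); they miss things now and then, are a little off and sometimes report something else, mostly with a low value. They report only what shows in the picture. A call takes as long as a camera call.
- spot_in(camera, target): "rect" ([centre column, centre row, width, height] in pixels, round what is visible of it).
The state is a dict: "time": time; "q": joint angles; "joint_vel": joint speeds; "joint_torque": joint torques, N m; "tool_pos": TCP position; "tcp_rot": TCP orientation; "wrist_force": force on the tool from outside, world axes, zero at the start; "torque": the same for the moment, N m; "width": opening from 0.0 (shut) to 1.0 (fully open); "grip_force": force on a finger pad.
Only numpy, scipy, OpenCV 4.12 (cv2) and the standard library are available. Lean on these libraries where they do the work, as an engineer would, in place of code of your own. Each camera call takes 0.05 s, during which the arm holds its last target. There are 200 camera calls.

TASK

The paint-mixing scale is to be checked with the smallest test weight. Take the lowest of the three knobbed steel weights straight up out of its tight pocket in the wooden block by its knob, and stand it upright in the middle of the scale's round pan, setting it down without dropping it. Leave the block and the other two weights where they are.

Things in the scene. Friction and masses are not known exactly. Their poses are not given: they have to be found in the camera images.
- low_weight_center (a point): the weight to move: plain steel, 60 mm high, 0.45 kg, loose. Body 50 mm across, 22 mm high; on it a neck 16 mm across, 10 mm high, then a cylindrical knob 23 mm across, 28 mm high. Point on its axis half-way up; the knob's middle is 16 mm above it. z up. It stands in a pocket, its body 2 mm below the block's top: only neck and knob stand out
- low_weight: the same weight; origin at the centre of its underside, z up along its axis
- mid_weight_center (a point): a second steel weight with the same 50 mm body diameter and the same neck and knob, but a body 31 mm high, 69 mm in all; the point lies on its axis half-way up. To be left in its pocket
- tall_weight_center (a point): a third steel weight, same diameters and knob, body 40 mm high, 78 mm in all; the point lies on its axis half-way up. To be left in its pocket
- weight_block: loose square wooden block 150 x 150 x 32 mm, 0.8 kg, turned any way; origin under its centre, x and y along its sides, z up. Four round pockets, 53 mm across, 24 mm deep (floor 8 mm above the table), centred at x = +-36, y = +-36 mm. Three hold the weights in any order; that at +36, +36 is empty. Fingers have most room beside a knob along the block's diagonals
- pan_top (a point): centre of the upper face of the scale's flat round steel pan, 132 mm across, 55 mm above the table; the pan does not move. The scale's housing is 190 x 150 mm and 42 mm high and fixed; its key panel, at the robot's side, is 50 mm high. z points up

How it is judged:
By the outcome, as a careful person would: the job done as asked, in the order asked, and still so for the second after the job is handed in, with the robot touching nothing.
It also fails if it takes over 40 s, if anything falls off the work surface, if the arm or the gripper's body presses on something with over 40 N, if the wrist force passes 120 N, or if a joint passes its speed limit or range.

## Working session

There is one attempt and no reset: what is moved stays moved. The work goes in short steps, Python scripts to look and compute and a tool call to move; the robot and the scene stay as the last step left them, time stands still between calls to the robot, and variables do not carry over. Pictures are saved under pics/ and viewed, at most 10 in all, crops included, and the job is handed in when it is done.

Besides the shell and the picture viewer there is one more tool, called after "Emit:" as name(argument=value, ...) on one line, values as JSON. carry_out: Moves the arm, as the interface text tells. Its arguments: {"type":"object","properties":{"series":{"type":"string"},"jaw":{"type":"number"},"grip_force":{"type":"number"}},"required":["series"]}

```bash
mkdir -p pics; cat > h.py <<'E'
from workcell import bot, eyes, spot_in
import numpy as np, cv2
from scipy.spatial.transform import Rotation as R
def cam(name):
    s=bot.read_state(); pic,d=eyes.read_camera(name); c=eyes.get_calibration(name)
    K=np.array(c["K"])
    if "T_tool_cam" in c:
        T=np.eye(4);T[:3,:3]=R.from_rotvec(s["tcp_rot"]).as_matrix();T[:3,3]=s["tool_pos"]
        T=T@np.array(c["T_tool_cam"])
    else:
        T=np.eye(4); r=np.array(c["rotation"]); T[:3,:3]=r if r.shape==(3,3) else R.from_rotvec(r).as_matrix() if r.size==3 else R.from_quat(r).as_matrix(); T[:3,3]=c["position"]
    v,u=np.mgrid[:384,:512]
    P=np.stack([(u-K[0,2])/K[0,0]*d,(v-K[1,2])/K[1,1]*d,d],-1)@T[:3,:3].T+T[:3,3]
    P[d==0]=np.nan
    return pic,d,P,K,T
E
python3 - <<'E'
from h import *
for n in ("top","scene"):
    pic,d,P,K,T=cam(n); cv2.imwrite(f"pics/{n}0.png",pic); np.save(f"{n}.npy",P)
    print(n,T[:3,3].round(3),T[:3,2].round(2))
    for t in ("low_weight","mid_weight_center","tall_weight_center","weight_block","pan_top"):
        for o in spot_in(n,t)[:3]:
            c,r=[int(x) for x in o["rect"][:2]]
            print(t,round(o["score"],2),np.round(o["rect"]),P[min(r,383),min(c,511)].round(3))
s=bot.read_state();print(s["time"],s["tcp_rot"],s["width"])
E
```

```text
top [ 0.319 -0.005  0.882] [ 0.22 -0.01 -0.98]
low_weight 0.58 [334. 209.  21.  22.] [ 0.46  -0.187  0.055]
mid_weight_center 0.96 [310. 232.  22.  24.] [ 0.415 -0.129  0.075]
tall_weight_center 0.77 [290. 204.  27.  23.] [ 0.476 -0.092  0.079]
weight_block 0.77 [313. 209.  92.  94.] [ 0.467 -0.146  0.033]
pan_top 0.69 [190. 217.  84.  99.] [0.469 0.12  0.055]
scene [-0.087 -0.509  0.474] [ 0.65  0.6  -0.46]
low_weight 0.84 [323. 244.  29.  25.] [ 0.449 -0.204  0.048]
tall_weight_center 0.56 [291. 212.  20.  17.] [ 0.476 -0.107  0.069]
weight_block 0.63 [307. 244.  72.  58.] [ 0.448 -0.167  0.032]
0.6 [3.09362611e+00 5.46638750e-01 6.00124221e-05] 0.9992502860473019
```

```bash
python3 - <<'E'
from h import *
P=np.load("top.npy")
def knob(u,v):
    p=P[v-16:v+17,u-16:u+17].reshape(-1,3); p=p[np.isfinite(p[:,2])&(p[:,2]>.054)]
    z=np.percentile(p[:,2],80); q=p[p[:,2]>z-.006]; (c,r)=cv2.minEnclosingCircle(q[:,:2].astype(np.float32)); return np.median(q,0).round(4),np.round(c,4),round(r,4),round(z,4)
for uv in ((334,209),(310,232),(290,204)): print(knob(*uv))
p=P.reshape(-1,3); m=np.isfinite(p[:,2])&(p[:,2]>.025)&(p[:,2]<.038)&(p[:,0]>.3)&(p[:,0]<.65)&(p[:,1]<-.03)&(p[:,1]>-.28)
print(cv2.minAreaRect(p[m][:,:2].astype(np.float32)),m.sum())
m=(abs(p[:,2]-.055)<.004)&(p[:,1]>-.02)&(p[:,1]<.3)&(p[:,0]>.3)&(p[:,0]<.7)
print(cv2.minEnclosingCircle(p[m][:,:2].astype(np.float32)),p[m].mean(0))
a=cv2.resize(cv2.imread("pics/top0.png")[140:300,110:390],None,fx=2.8,fy=2.8); cv2.imwrite("pics/topc.png",a)
E
```

```text
(array([ 0.4592, -0.1969,  0.0673]), array([ 0.46  , -0.1971]), 0.0114, np.float64(0.0685))
(array([ 0.4222, -0.1357,  0.0768]), array([ 0.4228, -0.1362]), 0.0113, np.float64(0.0779))
(array([ 0.4832, -0.0986,  0.0856]), array([ 0.4837, -0.0986]), 0.0113, np.float64(0.0863))
((0.43714991211891174, -0.1698545664548874), (0.23336082696914673, 0.15092560648918152), 31.49942970275879) 3258
((0.4767072796821594, 0.12778791785240173), 0.09069029241800308) [0.49608361 0.12630836 0.0545171 ]
```

View pics/topc.png

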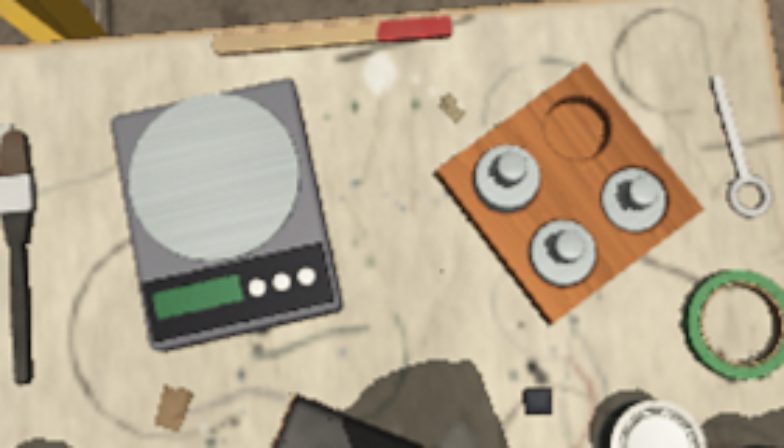

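View pics/scene0.png

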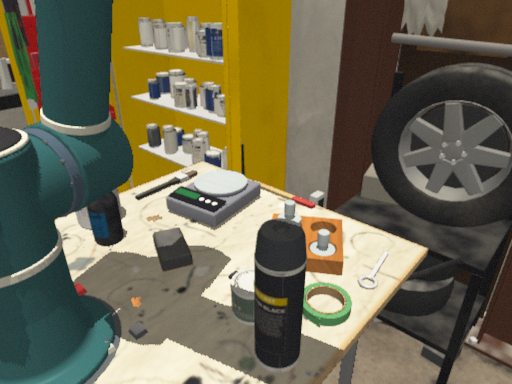

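The top crop shows the scale on the left and the block on the right. The lowest weight is the right knob (crop 640,190), with its top at z≈0.068. The empty pocket is at the top corner. The scene view shows a tall spray can near the path (280,290), so I'll locate it and the pan.

```bash
python3 - <<'E'
from h import *
P=np.load("top.npy"); p=P.reshape(-1,3)
m=(p[:,2]>.0525)&(p[:,2]<.0575)&(np.hypot(p[:,0]-.496,p[:,1]-.126)<.085)
q=p[m]; print(len(q),np.median(q[:,2]),cv2.fitEllipse(cv2.convexHull(q[:,:2].astype(np.float32))),q.mean(0))
for n in("top","scene"):
    p=np.load(n+".npy").reshape(-1,3)
    # tall obstacles grid, 5cm
    m=(p[:,2]>.09)&(p[:,2]<.5)&(p[:,0]>.15)&(p[:,0]<.8)&(p[:,1]>-.75)&(p[:,1]<.4)
    g={}
    for a in p[m]:
        k=(round(a[0]/.05)*5,round(a[1]/.05)*5); t=g.get(k,[0,0]); g[k]=[t[0]+1,max(t[1],round(float(a[2]),2))]
    print(n,{k:v for k,v in g.items() if v[0]>8})
E
```

```text
2585 0.054739831445152265 ((0.4901318848133087, 0.12576961517333984), (0.13480626046657562, 0.1565512716770172), 96.56134033203125) [0.50026321 0.12680157 0.05478494]
top {(75, 30): [2513, 0.41], (75, 35): [120, 0.39], (25, -25): [1130, 0.22], (25, -30): [248, 0.22], (30, 25): [438, 0.19], (30, 30): [146, 0.19], (25, 25): [1325, 0.19], (25, 30): [457, 0.19], (20, -25): [482, 0.22], (25, 20): [307, 0.15], (20, -30): [121, 0.22], (25, 15): [178, 0.15], (20, 15): [192, 0.15], (20, 25): [296, 0.19], (20, 20): [188, 0.15], (20, 30): [54, 0.19], (20, 0): [515, 0.31], (20, 5): [582, 0.31], (20, 10): [75, 0.29]}
scene {(15, -5): [1271, 0.46], (20, -5): [153, 0.46], (75, 30): [1392, 0.45], (75, 35): [19, 0.42], (70, 30): [16, 0.4], (20, 0): [720, 0.43], (15, 0): [1328, 0.39], (25, 15): [84, 0.12], (20, 15): [207, 0.11], (20, 20): [22, 0.1], (25, -25): [275, 0.22], (25, -30): [734, 0.22], (20, -25): [1307, 0.22], (20, -30): [2686, 0.22]}
```

Checks:
- **Low weight:** (0.460, -0.197), 71 mm from the middle weight as expected.
- **Pan:** about (0.500, 0.127), z 0.055.
- **Can:** about (0.23, -0.27), 0.22 high. I'll go around it on the outside.

I'll grip along the diagonal at 166.5°, a turn of +56.5°.

Emit:
carry_out(series="0 0 0.06 0; 0.045 0.039 0 5.65; 0.045 0.039 0 5.65; 0.045 0.039 0 5.65; 0.045 0.039 0 5.65; 0.045 0.039 0 5.65; 0.045 0.039 0 5.65; -0.011 0.051 -0.02 5.65; -0.011 0.051 -0.02 5.65; -0.011 0.051 -0.02 5.65; -0.011 0.051 -0.02 5.65; 0 0 0 0; 0 0 0 0", jaw=1)

```text
time: 2.22
tool_pos: [0.4579, -0.1965, 0.2041]
tcp_rot: [2.465, 1.945, 0.001]
wrist_force: [-0.2, -0.1, -0.1]
width: 1.0
grip_force: 0.0
```

```bash
cat > look.py <<'E'
from h import *
import sys
s=bot.read_state(); pic,d,P,K,T=cam("wrist"); cv2.imwrite(f"pics/{sys.argv[1]}.png",pic); np.save("wrist.npy",P)
r=R.from_rotvec(s["tcp_rot"]).as_matrix(); print(s["time"],np.round(s["tool_pos"],4),"yaw y",np.degrees(np.arctan2(r[1,1],r[0,1])),r[:,2].round(3),np.round(s["q"],2),np.round(s["wrist_force"],2))
p=P.reshape(-1,3); p=p[np.isfinite(p[:,2])]
for c in ((.46,-.197,.068),(.4228,-.1362,.077),(.4837,-.0986,.086)):
    q=p[(np.hypot(p[:,0]-c[0],p[:,1]-c[1])<.022)&(p[:,2]>c[2]-.006)&(p[:,2]<c[2]+.008)]
    if len(q)>20: e=cv2.minEnclosingCircle(q[:,:2].astype(np.float32)); print(c,len(q),np.round(e[0],4),round(e[1],4),np.median(q,0).round(4))
E
python3 look.py w1
```

```text
2.225 [ 0.4579 -0.1965  0.2041] yaw y -13.445256627894041 [ 0.001 -0.001 -1.   ] [-0.45 -0.06  2.   -0.    1.2  -0.22] [-0.24 -0.08 -0.13]
(0.46, -0.197, 0.068) 454 [ 0.4606 -0.1968] 0.0114 [ 0.4608 -0.1959  0.0675]
(0.4228, -0.1362, 0.077) 551 [ 0.4228 -0.1355] 0.0115 [ 0.4234 -0.1353  0.0764]
(0.4837, -0.0986, 0.086) 677 [ 0.4842 -0.0981] 0.0114 [ 0.484  -0.0982  0.0854]
```

View pics/w1.png

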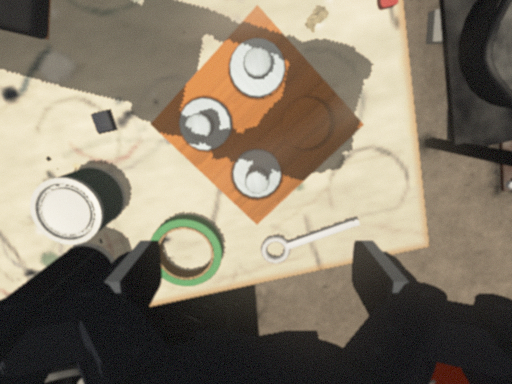

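The wrist view shows the lowest weight's knob at (257,178), between the fingers' line. It measures (0.4606, -0.1968), which agrees with the top camera. Next I descend and close.

Emit:
carry_out(series="0.0027 0 -0.04 0; 0 0 -0.04 0; 0 0 -0.035 0; 0 0 -0.02 0; 0 0 -0.01 0; 0 0 -0.007 0; 0 0 0 0; 0 0 0 0", jaw=1)

```text
time: 3.28
tool_pos: [0.4609, -0.1966, 0.0524]
tcp_rot: [2.465, 1.945, 0.001]
wrist_force: [-0.7, -0.5, -0.1]
width: 0.996
grip_force: 0.0
```

Emit:
carry_out(series="0 0 0 0; 0 0 0 0; 0 0 0 0; 0 0 0 0; 0 0 0 0; 0 0 0 0; 0 0 0 0; 0 0 0 0", jaw=-1, grip_force=50)

```text
time: 4.28
tool_pos: [0.4598, -0.1961, 0.0517]
tcp_rot: [-2.466, -1.946, 0.0]
wrist_force: [-3.3, 1.7, 5.1]
width: 0.237
grip_force: 48.9
```

Emit:
carry_out(series="0 0 0.002 0; 0 0 0.003 0; 0 0 0.004 0; 0 0 0.004 0; 0 0 0 0")

```text
time: 4.9
tool_pos: [0.4605, -0.1963, 0.0649]
tcp_rot: [2.466, 1.945, 0.001]
wrist_force: [0.3, 1.2, -4.9]
width: 0.233
grip_force: 49.0
```

```bash
python3 look.py w2
```

```text
4.9 [ 0.4605 -0.1963  0.0649] yaw y -13.4581309633336 [ 0.001 -0.    -1.   ] [-0.45  0.09  2.12  0.    0.93 -0.22] [ 0.25  1.16 -4.94]
(0.46, -0.197, 0.068) 416 [ 0.4609 -0.198 ] 0.0127 [ 0.4641 -0.1875  0.0695]
(0.4228, -0.1362, 0.077) 2151 [ 0.4228 -0.1358] 0.0116 [ 0.4238 -0.1353  0.0765]
(0.4837, -0.0986, 0.086) 2315 [ 0.4838 -0.0983] 0.0116 [ 0.4828 -0.1012  0.0855]
```

View pics/w2.png

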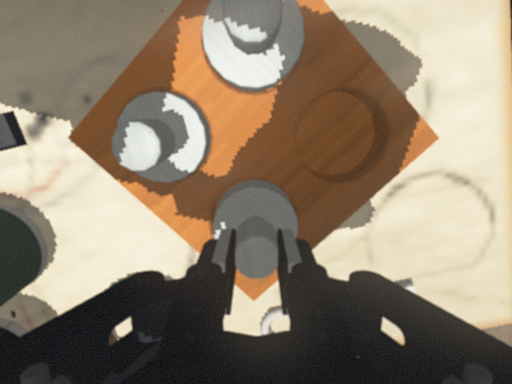

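The wrist view shows the weight held by its knob at (258,235), with its body coming out of the pocket and the block and neighbours unmoved. The load reads 4.9 N. I'll continue straight up, then cross to the pan.

Emit:
carry_out(series="0 0 0.005 0; 0 0 0.006 0; 0 0 0.008 0; 0 0 0.012 0; 0 0 0.02 0; 0 0 0.02 0; 0 0 0.02 0; 0 0 0.014 0; 0 0 0 0", grip_force=60)

```text
time: 6.08
tool_pos: [0.4611, -0.1967, 0.1712]
tcp_rot: [2.464, 1.944, 0.002]
wrist_force: [1.1, -0.5, -5.2]
width: 0.227
grip_force: 60.7
```

Emit:
carry_out(series="0.001 0.01 0 0; 0.0025 0.02 0 0; 0.004 0.0323 0 0; 0.004 0.0323 0 0; 0.004 0.0323 0 0; 0.004 0.0323 0 0; 0.004 0.0323 0 0; 0.004 0.0323 0 0; 0.004 0.0323 0 0; 0.004 0.0323 0 0; 0.0025 0.02 0 0; 0.0015 0.0145 0 0; 0 0 0 0; 0 0 0 0; 0 0 0 0")

```text
time: 7.95
tool_pos: [0.4994, 0.126, 0.1693]
tcp_rot: [2.467, 1.945, -0.001]
wrist_force: [0.3, -0.2, -5.6]
width: 0.228
grip_force: 60.6
```

```bash
cat > chk.py <<'E'
from h import *
import sys
s=bot.read_state(); print(s["time"],np.round(s["tool_pos"],4),s["width"])
ims=[]
for n in("scene","wrist"):
    pic,d,P,K,T=cam(n); np.save(n+"1.npy",P); ims.append(pic)
    p=P.reshape(-1,3)
    m=(p[:,2]>.0525)&(p[:,2]<.0575)&(np.hypot(p[:,0]-.5,p[:,1]-.127)<.085)
    q=p[m]
    if len(q)>100:
        h=cv2.convexHull(q[:,:2].astype(np.float32)); print(n,len(q),np.median(q[:,2]),cv2.minEnclosingCircle(h),cv2.fitEllipse(h))
cv2.imwrite(f"pics/{sys.argv[1]}.png",np.hstack([cv2.resize(ims[0][120:270,130:330],(533,400)),cv2.resize(ims[1],(533,400))])[:,:])
a=np.hstack([cv2.resize(ims[0][130:280,150:350],(400,300)),cv2.resize(ims[1],(400,300))]); cv2.imwrite(f"pics/{sys.argv[1]}.png",a)
E
python3 chk.py c1
```

```text
7.95 [0.4994 0.126  0.1693] 0.22825808091641925
scene 1024 0.05606724047230838 ((0.4904155731201172, 0.12424115091562271), 0.0753176137804985) ((0.48955222964286804, 0.12621377408504486), (0.13097955286502838, 0.15064339339733124), 100.31852722167969)
wrist 12654 0.054726366482915706 ((0.49379268288612366, 0.13223578035831451), 0.0748375728726387) ((0.493985652923584, 0.12791889905929565), (0.13220642507076263, 0.14928485453128815), 91.27283477783203)
```

View pics/c1.png

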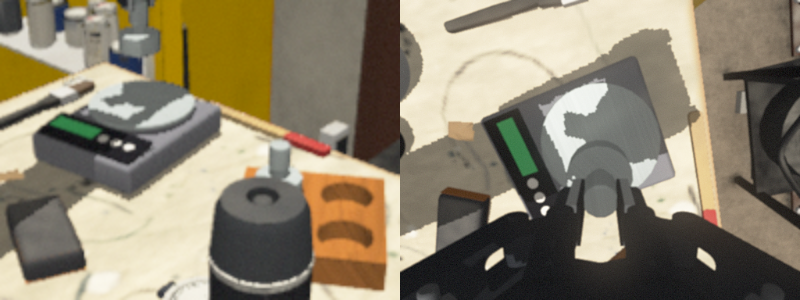

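The weight hangs upright above the pan with the block left in place. The pan ellipse is stretched by the key panel's edge pixels, so I'll fit the known 66 mm radius to the far rim only.

```bash
python3 - <<'E'
from h import *
from scipy.optimize import least_squares
for n in("top.npy","wrist1.npy","scene1.npy"):
    p=np.load(n).reshape(-1,3)
    q=p[(p[:,2]>.0525)&(p[:,2]<.0575)&(np.hypot(p[:,0]-.5,p[:,1]-.127)<.085)]
    h=cv2.convexHull(q[:,:2].astype(np.float32))[:,0]; h=h[h[:,0]>.48]
    f=least_squares(lambda c:np.hypot(*(h-c).T)-.066,[.5,.127],loss="soft_l1",f_scale=.001)
    print(n,len(h),f.x.round(4),np.abs(f.fun).max().round(4))
p=np.load("wrist1.npy").reshape(-1,3); q=p[(np.hypot(p[:,0]-.4994,p[:,1]-.126)<.03)&(p[:,2]>.1)]
hst,e=np.histogram(q[:,2],bins=np.arange(.1,.22,.003)); print([(round(b,3),int(c)) for c,b in zip(hst,e) if c])
# knob top / body top heights where held
for lo,hi in((.18,.196),(.14,.16)):
    r=q[(q[:,2]>lo)&(q[:,2]<hi)]; print(lo,len(r),np.median(r,0) if len(r) else 0)
E
```

```text
top.npy 28 [0.5011 0.1274] 0.0015
wrist1.npy 37 [0.5015 0.1283] 0.0027
scene1.npy 19 [0.4973 0.1275] 0.0017
[(np.float64(0.124), 8), (np.float64(0.127), 57), (np.float64(0.13), 71), (np.float64(0.133), 64), (np.float64(0.136), 84), (np.float64(0.139), 77), (np.float64(0.142), 84), (np.float64(0.145), 2064), (np.float64(0.148), 657), (np.float64(0.157), 2), (np.float64(0.16), 62), (np.float64(0.163), 68), (np.float64(0.166), 77), (np.float64(0.169), 84), (np.float64(0.172), 79), (np.float64(0.175), 96), (np.float64(0.178), 111), (np.float64(0.181), 246), (np.float64(0.184), 1609), (np.float64(0.187), 194), (np.float64(0.19), 209), (np.float64(0.193), 210), (np.float64(0.196), 247), (np.float64(0.199), 250), (np.float64(0.202), 258), (np.float64(0.205), 228), (np.float64(0.208), 198), (np.float64(0.211), 328), (np.float64(0.214), 560)]
0.18 2512 [0.50123914 0.12924014 0.18556646]
0.14 2866 [0.5036145  0.13672972 0.14746121]
```

The weight's underside is at tcp − 0.044, so contact should come at TCP z≈0.099. The pan centre is about (0.501, 0.128).

Emit:
carry_out(series="0.0015 0.0018 -0.01 0; 0 0 -0.02 0; 0 0 -0.02 0; 0 0 -0.01 0; 0 0 -0.005 0; 0 0 -0.002 0; 0 0 0 0; 0 0 0 0")

```text
time: 9.05
tool_pos: [0.5016, 0.1287, 0.1031]
tcp_rot: [2.466, 1.946, 0.002]
wrist_force: [0.1, -0.3, -4.8]
width: 0.225
grip_force: 60.6
```

Emit:
carry_out(series="0 0 -0.001 0; 0 0 -0.001 0; 0 0 0 0")

```text
time: 9.43
tool_pos: [0.5009, 0.1286, 0.1003]
tcp_rot: [-2.466, -1.946, 0.0]
wrist_force: [-0.8, 0.0, -4.9]
width: 0.223
grip_force: 60.6
```

Emit:
carry_out(series="0 0 -0.001 0; 0 0 0 0")

```text
time: 9.68
tool_pos: [0.5009, 0.1286, 0.0993]
tcp_rot: [-2.466, -1.946, 0.0]
wrist_force: [-0.7, 0.0, -4.5]
width: 0.224
grip_force: 60.6
```

Emit:
carry_out(series="0 0 -0.0005 0; 0 0 0 0")

```text
time: 9.93
tool_pos: [0.5011, 0.1286, 0.099]
tcp_rot: [2.466, 1.946, 0.0]
wrist_force: [0.1, -0.3, -5.0]
width: 0.223
grip_force: 60.7
```

Emit:
carry_out(series="0 0 -0.0005 0; 0 0 0 0")

```text
time: 10.18
tool_pos: [0.5012, 0.1287, 0.0989]
tcp_rot: [-2.466, -1.946, -0.001]
wrist_force: [-2.7, -0.1, 0.1]
width: 0.227
grip_force: 61.2
```

Emit:
carry_out(series="0 0 -0.0005 0; 0 0 0 0")

```text
time: 10.42
tool_pos: [0.5012, 0.1288, 0.0988]
tcp_rot: [-2.466, -1.946, -0.001]
wrist_force: [-4.7, 0.8, 4.9]
width: 0.224
grip_force: 61.8
```

Emit:
carry_out(series="0 0 -0.0005 0; 0 0 0 0")

```text
time: 10.68
tool_pos: [0.5013, 0.1289, 0.0988]
tcp_rot: [-2.466, -1.946, -0.001]
wrist_force: [-4.8, -0.5, 8.4]
width: 0.224
grip_force: 62.1
```

The weight has reached the pan: the load has transferred at TCP z = 0.0988, as predicted. I'll release it gently.

Emit:
carry_out(series="0 0 0.0005 0; 0 0 0 0; 0 0 0 0", grip_force=20)

```text
time: 11.05
tool_pos: [0.5013, 0.1288, 0.0988]
tcp_rot: [-2.466, -1.946, -0.001]
wrist_force: [-5.7, -0.1, 7.1]
width: 0.223
grip_force: 61.9
```

Emit:
carry_out(series="0 0 0 0; 0 0 0 0; 0 0 0 0; 0 0 0 0; 0 0 0 0; 0 0 0 0", jaw=0.6)

```text
time: 11.8
tool_pos: [0.501, 0.1286, 0.0979]
tcp_rot: [2.466, 1.946, -0.0]
wrist_force: [1.5, -0.4, 0.5]
width: 0.796
grip_force: 0.0
```

Emit:
carry_out(series="0 0 0.01 0; 0 0 0.02 0; 0 0 0.03 0; 0 0 0.04 0; 0 0 0.04 0; 0 0 0 0; 0 0 0 0")

```text
time: 12.68
tool_pos: [0.5009, 0.1286, 0.2381]
tcp_rot: [2.466, 1.946, 0.001]
wrist_force: [-0.6, -0.2, 0.1]
width: 0.802
grip_force: 0.0
```

```bash
python3 chk.py c2; python3 - <<'E'
from h import *
p=np.load("wrist1.npy").reshape(-1,3)
for lo,hi,r in((.112,.119,.03),(.074,.080,.04)):
    q=p[(np.hypot(p[:,0]-.501,p[:,1]-.128)<r)&(p[:,2]>lo)&(p[:,2]<hi)]; print(len(q),np.median(q[:,2]),q[:,2].std(),cv2.minEnclosingCircle(q[:,:2].astype(np.float32)))
E
```

```text
12.675 [0.5009 0.1286 0.2381] 0.8021891626131415
scene 761 0.05604601507886586 ((0.49131742119789124, 0.12700043618679047), 0.07605624943971634) ((0.4903113842010498, 0.12652580440044403), (0.1323784440755844, 0.15176579356193542), 97.79082489013672)
wrist 9721 0.054656914232514286 ((0.49467822909355164, 0.13186979293823242), 0.07393404096364975) ((0.49739065766334534, 0.12926572561264038), (0.12887674570083618, 0.14482806622982025), 80.57356262207031)
478 0.11440761288909931 0.0008077906731383766 ((0.5019694566726685, 0.12808939814567566), 0.011334915645420551)
1293 0.07660637395818204 0.0007665327000247041 ((0.5020164847373962, 0.1277286559343338), 0.025042831897735596)
```

View pics/c2.png

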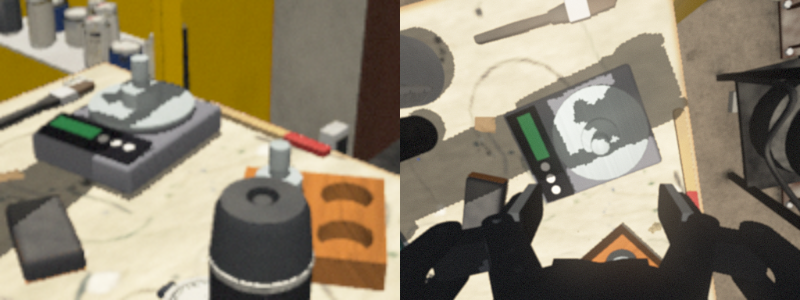

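The weight stands upright in the middle of the pan. Its knob and body both measure (0.502, 0.128), and its top is at 0.115 as expected. The gripper is clear, and the block looks undisturbed.

```bash
python3 -c "
from h import *
print(bot.finish_job())"
```

```text
the job is handed in; nothing more can be done
None
```

The lowest weight was lifted straight out of its pocket and now stands upright in the middle of the scale's pan, set down without a drop; the block and the other two weights look undisturbed, and the job was handed in after about 13 s.

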